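Empty the tilting bin and hold open the loose bolt's cap

TASK

The fitter is coming to retighten the green tilting bin's bracket. First lift the bin's handle to tip all three parcels out into the pine crate; then tap the heads of the bracket's bolts from above until you find the loose one, which sinks. Pinch that bolt's cap, lift it well open (nearer upright than flat) and finish while still holding it there for the fitter, with the other two caps left shut and the mug, wedge and scanner left alone.

Things in the scene. Friction and masses are not known exactly. Their poses are not given: they have to be found in the camera images.
- bracket: Galvanised steel pivot bracket fixed to the table: foot plate 270 x 400 x 10 mm (x, y, z). Origin under the plate's centre at table height; its z axis is up. Three bolts with caps stand in a row along its x axis near its -y edge; the green bin hangs at its +y part, between two upright cheeks, and tips towards +y. All offsets below are in this frame.
- bin_hinge (a point): Middle of the green bin's pivot axis, which runs along the bracket's x axis at the bin's spout end, 115 mm above the table (level with the bin's inner floor).
- bin_handle (a point): Middle of the bin's handle: a round bar, 12 mm thick and 120 mm long, parallel to the pivot axis, 36 mm clear of the bin's closed end wall (the two 8 mm arms that carry it stand 56 mm either side of the middle). With the bin level it is 197 mm from the pivot towards -y and 40 mm above it (155 mm above the table). It moves with the bin.
- bin (a joint): Tilt of the green open-fronted bin (160 mm wide, 190 mm long, walls 45 mm high, open at the +y spout) in rad: 0 level, as it starts, up to 1.15 with the handle raised. Lifting the handle (2 to 3 N) on an arc about the pivot tips the spout down towards the crate. Released, the bin swings back to level by itself in about a second. The parcels slide out at 0.45 to 0.65 rad, depending on friction.
- crate: Loose pine crate with nailed corners, 240 x 200 x 75 mm (x, y, z), walls and floor 8 mm, open on top, 1.5 kg, standing under the bin's spout. Origin at the centre of its underside.
- parcel_a_center (a point): Centre of a small cardboard parcel, 45 x 60 x 35 mm, about 0.1 kg, lying loose in the bin at the start.
- parcel_b_center (a point): Centre of a small cardboard parcel, 50 x 45 x 40 mm, about 0.1 kg, lying loose in the bin at the start.
- parcel_c_center (a point): Centre of a small cardboard parcel, 70 x 48 x 30 mm, about 0.1 kg, lying loose in the bin at the start.
- bolt_1_head (a point): Centre of the flat top of bolt 1's round head (18 mm across), the one at the lowest x of the row in the bracket's frame. At the start it is 52 mm above the table and stands 8 mm proud of its cap, through the cap's 24 mm hole. It moves with the bolt.
- bolt_1 (a joint): How far bolt 1 has sunk, in m (0 at the start). A tight bolt does not move. The loose bolt gives way to a downward push of about 4 N, slides down 6 mm to its stop and stays there; 10 N is a plain tap. Exactly one of the three is loose, a different one each time, and it looks like the others.
- cap_1 (a joint): Opening of bolt 1's cap in rad: 0 shut, stop at 1.3. A grey plastic cap, 34 mm wide along the bracket's x axis, 42 mm long in y, 14 mm high (30 to 44 mm above the table), 20 mm clear above the foot plate on a narrower 30 mm boss, with flat upright sides. Its hinge is at its +y edge; the free edge at -y lifts. A light spring shuts it (about 1 N at the free edge), so it stays open only while held. The cap is on the bracket and does not move with the bolt.
- cap_1_grip (a point): Point on the mid-plane of cap 1 near its free edge, 31 mm to the -y side of the hinge axis and 4 mm below it when shut (the axis runs along the bracket's x, 41.5 mm above the table; this point is then 37.5 mm above the table): a good place to pinch across the cap's 34 mm width (along the bracket's x). It moves with the cap.
- bolt_2_head (a point): Centre of the flat top of bolt 2's round head (18 mm across), the one at the middle of the row in the bracket's frame. At the start it is 52 mm above the table and stands 8 mm proud of its cap, through the cap's 24 mm hole. It moves with the bolt.
- bolt_2 (a joint): How far bolt 2 has sunk, in m (0 at the start). A tight bolt does not move. The loose bolt gives way to a downward push of about 4 N, slides down 6 mm to its stop and stays there; 10 N is a plain tap. Exactly one of the three is loose, a different one each time, and it looks like the others.
- cap_2 (a joint): Opening of bolt 2's cap in rad: 0 shut, stop at 1.3. A grey plastic cap, 34 mm wide along the bracket's x axis, 42 mm long in y, 14 mm high (30 to 44 mm above the table), 20 mm clear above the foot plate on a narrower 30 mm boss, with flat upright sides. Its hinge is at its +y edge; the free edge at -y lifts. A light spring shuts it (about 1 N at the free edge), so it stays open only while held. The cap is on the bracket and does not move with the bolt.
- cap_2_grip (a point): Point on the mid-plane of cap 2 near its free edge, 31 mm to the -y side of the hinge axis and 4 mm below it when shut (the axis runs along the bracket's x, 41.5 mm above the table; this point is then 37.5 mm above the table): a good place to pinch across the cap's 34 mm width (along the bracket's x). It moves with the cap.
- bolt_3_head (a point): Centre of the flat top of bolt 3's round head (18 mm across), the one at the highest x of the row in the bracket's frame. At the start it is 52 mm above the table and stands 8 mm proud of its cap, through the cap's 24 mm hole. It moves with the bolt.
- bolt_3 (a joint): How far bolt 3 has sunk, in m (0 at the start). A tight bolt does not move. The loose bolt gives way to a downward push of about 4 N, slides down 6 mm to its stop and stays there; 10 N is a plain tap. Exactly one of the three is loose, a different one each time, and it looks like the others.
- cap_3 (a joint): Opening of bolt 3's cap in rad: 0 shut, stop at 1.3. A grey plastic cap, 34 mm wide along the bracket's x axis, 42 mm long in y, 14 mm high (30 to 44 mm above the table), 20 mm clear above the foot plate on a narrower 30 mm boss, with flat upright sides. Its hinge is at its +y edge; the free edge at -y lifts. A light spring shuts it (about 1 N at the free edge), so it stays open only while held. The cap is on the bracket and does not move with the bolt.
- cap_3_grip (a point): Point on the mid-plane of cap 3 near its free edge, 31 mm to the -y side of the hinge axis and 4 mm below it when shut (the axis runs along the bracket's x, 41.5 mm above the table; this point is then 37.5 mm above the table): a good place to pinch across the cap's 34 mm width (along the bracket's x). It moves with the cap.
- mug: Red enamel mug, 80 mm across, 85 mm high, a bystander. Origin at the centre of its underside.
- wedge: Grey rubber door wedge, 110 x 40 mm, 33 mm high, a bystander. Origin at the centre of its underside.
- scanner: Blue handheld scanner lying on its side, about 110 x 160 mm, 36 mm high, a bystander. Origin near its middle on the table.
Things that resemble listed ones, but are neither listed nor needed, are in the scene too. Leave any yellow look-alike of the part that bears parcel_c_center alone.

How it is judged:
On the way, in this order (a step that is already met when the one before it is completed fails the run):
1. the bin is tipped by more than 0.3 rad (value of joint bin above 0.3 rad), for 0.05 s.
2. all three parcels are in the crate (x of parcel_a_center in the frame of crate between -0.115 and 0.115 m and y of parcel_a_center in the frame of crate between -0.095 and 0.095 m and z of each of parcel_a_center, parcel_b_center, parcel_c_center in the frame of crate below 0.085 m and x of parcel_b_center in the frame of crate between -0.115 and 0.115 m and y of parcel_b_center in the frame of crate between -0.095 and 0.095 m and x of parcel_c_center in the frame of crate between -0.115 and 0.115 m and y of parcel_c_center in the frame of crate between -0.095 and 0.095 m), for 0.2 s.
3. the loose bolt has been tapped and has sunk more than 3.5 mm (value of joint any of bolt_1, bolt_2, bolt_3 above 0.0035 m), for 0.1 s.
At the end, for the whole second after the job is handed in: All three parcels lie in the crate (centres inside its walls, less than 85 mm above its underside); the loose bolt has sunk more than 3.5 mm; the fingers still hold its cap (contact over 0.2 N) open by more than 0.7 rad; the other two caps are open by less than 0.2 rad (all of step 2 and ((value of joint bolt_1 above 0.0035 m and value of joint cap_1 above 0.7 rad and contact force between the fingers and cap_1 above 0.2 N and value of joint each of cap_2, cap_3 below 0.2 rad) or (value of joint bolt_2 above 0.0035 m and value of joint cap_2 above 0.7 rad and contact force between the fingers and cap_2 above 0.2 N and value of joint each of cap_1, cap_3 below 0.2 rad) or (value of joint bolt_3 above 0.0035 m and value of joint cap_3 above 0.7 rad and contact force between the fingers and cap_3 above 0.2 N and value of joint each of cap_1, cap_2 below 0.2 rad))); the arm keeps its last pose, push and grip.
It fails at once if the cap of a bolt that has not sunk is lifted by more than 0.4 rad ((value of joint cap_1 above 0.4 rad and value of joint bolt_1 below 0.002 m) or (value of joint cap_2 above 0.4 rad and value of joint bolt_2 below 0.002 m) or (value of joint cap_3 above 0.4 rad and value of joint bolt_3 below 0.002 m)).
It fails at once if the mug, wedge or scanner is shifted by more than 30 mm (distance of any of mug, wedge, scanner from where it was at the start of the episode above 0.03 m).
It also fails if it takes over 64 s, if anything falls off the work surface, if the arm or the gripper's body presses on something with over 40 N, if the wrist force passes 120 N, or if a joint passes its speed limit or range.

ROBOT

A 6-joint arm with a two-finger parallel gripper is mounted at the origin on the work surface. World frame = base frame: x ahead of the robot, y to its left, z up, the work surface at z = 0. Lengths are in m, angles in rad, forces in N, time in s.
With the tool pointing down it reaches from about 0.4 to 0.825 m from the base axis. Payload 7 kg.
Tool frame: the origin (TCP) lies at the centre of the arm's flange, where the gripper is bolted on; the fingertips stand 178 mm ahead of it and the grasp point (between the pads) lies arm.tcp_to_grasp ahead of it (arm.tcp_to_grasp is the distance from the TCP to the grasp point, in m); z points along the fingers, y is the direction in which the jaws open and shut (so a half turn about z gives the same grasp; the last joint's range is limited). The gripper opens to 88 mm and grips with 3 to 60 N. Pads are 19 mm wide; open, the fingers measure 130 mm over their backs; the gripper's body (78 mm by 193 mm) begins 47 mm behind the grasp point.
Start: joints at [-0.876, 0.359, 0.012, 0, -1.224, -0.288], TCP at [0.267, -0.62, 0.405] pointing down, gripper open.
Joint ranges: [-3.07, 3.07], [-1.43, 2.12], [-1.02, 1.25], [-3.03, 1.67], [-3.05, -0], [-3.03, 3.03]. Speed limits (rad/s): [2.39, 2.39, 3.01, 3.14, 3.14, 3.14].

INTERFACE

Orientations are given as [roll, pitch, yaw] about the fixed x, y, z axes, in that order (R = Rz(yaw) Ry(pitch) Rx(roll)).
In Python, from station import arm gives the robot as it stands.
- The arm moves only by the tool move_arm, never from a script. Its argument "deltas" is a list of rows, each a list of 6 numbers: the shift along the world's x, y, z in mm, then the turn, a rotation vector about the world's x, y, z in degrees. In form: [[tx, ty, tz, ax, ay, az], ...]. A call has exactly 5 rows; each row shifts and turns the commanded pose from where the row before left it; what a row does not reach is not made up. A row lasts 1/12 s, in which the tool goes at most 41.7 mm and 7.16 degrees, less where a joint would pass 70% of its speed; a pose out of reach is approached as far as the arm can. A call with a gripper value outside its range is refused whole. "claw" is the closure in counts, from 0 (fully open) to 255 (shut), set as the call begins (left out, the last holds). The fingers move at their own pace and stop on an object; "squeeze" is the grip in N (left out, the last holds). Time passes only in rows, so rows that do not move let the fingers close, or fill a call up. It gives the time, the measured TCP pose, the force and the opening at its end, in the units of the state.
- arm.get_state(): the state, without advancing time (a new reading comes with each control period).
- arm.grab_frame(name): name is "scene" or "top" or "wrist"; returns the picture (420x560x3 uint8, red, green, blue); there is no depth.
- arm.calibration(name): a dict with "intrinsics" (3x3 intrinsics, pixels), "k1" (the pictures are not rectified: a ray, as slopes to the right and down, at radius r is drawn at 1 + k1 r^2 times it, then the intrinsics apply), "T" (4x4, takes a point from camera to world coordinates); the wrist camera has in their place "mount" (4x4, takes a point from camera to tool coordinates, whose origin is the TCP and whose axes are the flange's). Camera axes: x right, y up, looking along -z (the intrinsics and any distortion apply to the point x, -y, -z); pixel columns grow to the right and rows downward; lengths in m; the calibration is good to about 2 mm. A picture is of the moment at which its call begins: read the wrist's pose just before it. calibration takes no time and is no camera call.
- arm.job_done(): hands the job in, once; it reports no verdict.
Trained networks look in the newest picture that a camera, given by its name, has taken for a name from the list of things; names that differ only in an ending like _2 or _b are one class to them, and where a whole thing is asked for, a point or a joint stands for the part that bears it (a point fixed in the world has none). Each returns a list of dicts, best first, with "score" (0 to 1); they miss things now and then, are a little off and sometimes report something else, mostly with a low value. They report only what shows in the picture. A call takes as long as a camera call. They do not tell look-alikes from the thing itself.
- arm.spot_in(thing, camera): "xy" ([column, row] in pixels, amid what is visible of it).
- arm.masks_of(thing, camera): "pixels" (420x560 bool, what is visible of it) and "xy" ([column, row] in pixels, amid what is visible of it).
- arm.spot_point(thing, camera): "xy" ([column, row] in pixels: a listed point, or the origin of a listed thing).
The state is a dict: "t": time; "q": joint angles; "qd": joint speeds; "joint_efforts": joint torques, N m; "eef_pos": TCP position; "ee_rot": TCP orientation; "force": force on the tool from outside, world axes, zero at the start; "moment": the same for the moment, N m; "width": finger opening in m.
Only numpy, scipy, OpenCV 4.12 (cv2) and the standard library are available. Lean on these libraries where they do the work, as an engineer would, in place of code of your own. Each camera call takes 0.05 s, during which the arm holds its last target. There are 200 camera calls.

## Working session

There is one attempt and no reset: what is moved stays moved. The work goes in short steps, Python scripts to look and compute and a tool call to move; the robot and the scene stay as the last step left them, time stands still between calls to the robot, and variables do not carry over. Pictures are saved under pics/ and viewed, about 8 in all and at most 12, crops included, and the job is handed in when it is done.

Besides the shell and the picture viewer there is one more tool, called after "Emit:" as name([rows], argument=value, ...), one row to a line, values as JSON. move_arm: Moves the arm, as the interface text tells. Its arguments: {"type":"object","properties":{"deltas":{"type":"array","items":{"type":"array","items":{"type":"number"}}},"claw":{"type":"number"},"squeeze":{"type":"number"}},"required":["deltas"]}

```bash
mkdir -p pics; cat > h.py <<'E'
import numpy as np, cv2
from station import arm
from scipy.spatial.transform import Rotation as R
def camT(name):
    c=arm.calibration(name)
    if 'T' in c: return c,np.array(c['T'])
    s=arm.get_state(); T=np.eye(4); T[:3,3]=s['eef_pos']
    r=np.array(s['ee_rot']); T[:3,:3]=r if r.shape==(3,3) else R.from_euler('xyz',r).as_matrix()
    return c,T@np.array(c['mount'])
def ray(name,xy):
    c,T=camT(name);K=np.array(c['intrinsics'])
    d=np.array([(xy[0]-K[0,2])/K[0,0],(xy[1]-K[1,2])/K[1,1]]);u=d.copy()
    for _ in range(20):u=d/(1+c['k1']*(u@u))
    return T[:3,3],T[:3,:3]@np.array([u[0],-u[1],-1])
def atz(name,xy,z):
    o,d=ray(name,xy);return o+d*(z-o[2])/d[2]
def proj(name,p):
    c,T=camT(name);K=np.array(c['intrinsics'])
    q=np.linalg.inv(T)@np.append(p,1);u=np.array([q[0],-q[1]])/-q[2]
    u=u*(1+c['k1']*(u@u));return K[:2,:2]@u+K[:2,2]
def snap(name,f):
    im=arm.grab_frame(name);cv2.imwrite('pics/'+f,im[:,:,::-1]);return im
E
python3 - <<'E'
from h import *
s=arm.get_state();print(s['t'],s['eef_pos'],s['ee_rot'],s['width'],s['force'],arm.tcp_to_grasp)
zs=dict(bracket=0,bin_hinge=.115,bin_handle=.155,crate=0,bolt_1_head=.052,cap_1_grip=.0375,mug=0,wedge=0,scanner=0,parcel_c_center=.13)
a=snap('top','t0.png');b=snap('scene','s0.png')
for n in ['top','scene']:
  print(n,camT(n)[1][:3,3])
  for k,z in zs.items():
    for d in arm.spot_point(k,n)[:5]:
      if d['score']>.2: print(k,round(d['score'],2),np.round(d['xy']),np.round(atz(n,d['xy'],z),3))
print(arm.get_state()['t'])
E
```

```text
0.0 [ 0.26696884 -0.61974209  0.40371778] [ 3.13988969e+00 -1.81052311e-04 -2.73496781e+00] 0.08718583941462599 [0.42563854 0.18807071 0.82519219] 0.1593
top [ 0.40115513 -0.04497209  1.34811008]
bracket 0.9 [289. 247.] [ 0.533 -0.044  0.   ]
bin_hinge 0.62 [207. 246.] [0.522 0.149 0.115]
bin_handle 0.69 [291. 236.] [ 0.543 -0.049  0.155]
bin_handle 0.34 [339. 204.] [ 0.621 -0.159  0.155]
crate 0.65 [158. 256.] [0.504 0.291 0.   ]
crate 0.35 [259. 149.] [0.794 0.039 0.   ]
bolt_1_head 0.59 [346. 274.] [ 0.465 -0.185  0.052]
cap_1_grip 0.45 [349. 273.] [ 0.467 -0.195  0.038]
wedge 0.94 [260. 148.] [0.794 0.037 0.   ]
scanner 0.65 [433. 211.] [ 0.635 -0.418  0.   ]
parcel_c_center 0.91 [328. 142.] [ 0.776 -0.135  0.13 ]
parcel_c_center 0.55 [253. 247.] [0.52 0.04 0.13]
scene [ 1.11474776 -0.49105789  0.79393149]
bracket 0.92 [246. 230.] [ 0.534 -0.048  0.   ]
bin_hinge 0.95 [300. 159.] [0.518 0.15  0.115]
bin_handle 0.57 [246. 183.] [ 0.535 -0.04   0.155]
crate 0.86 [324. 173.] [ 0.51   0.269 -0.   ]
crate 0.41 [231. 280.] [ 0.634 -0.172  0.   ]
bolt_1_head 0.66 [249. 228.] [ 0.573 -0.066  0.052]
bolt_1_head 0.55 [177. 232.] [ 0.471 -0.202  0.052]
bolt_1_head 0.45 [180. 226.] [ 0.46  -0.188  0.052]
cap_1_grip 0.66 [180. 232.] [ 0.463 -0.191  0.037]
mug 0.63 [ 97. 275.] [ 0.418 -0.398 -0.   ]
mug 0.6 [302. 159.] [0.42  0.267 0.   ]
mug 0.43 [248. 184.] [0.404 0.068 0.   ]
wedge 0.56 [338. 274.] [0.783 0.026 0.   ]
scanner 0.63 [135. 346.] [ 0.635 -0.42   0.   ]
scanner 0.53 [268. 173.] [0.405 0.143 0.   ]
parcel_c_center 0.61 [268. 176.] [0.526 0.033 0.13 ]
parcel_c_center 0.59 [291. 323.] [ 0.854 -0.201  0.13 ]
parcel_c_center 0.37 [235. 268.] [ 0.694 -0.201  0.13 ]
1.1
```

```bash
python3 - <<'E'
import cv2,numpy as np
a=cv2.imread('pics/t0.png')[90:340,110:480];cv2.imwrite('pics/t0c.png',cv2.resize(a,None,fx=2.1,fy=2.1,interpolation=2))
a=cv2.imread('pics/s0.png')[110:390,60:420];cv2.imwrite('pics/s0c.png',cv2.resize(a,None,fx=2.1,fy=2.1,interpolation=2))
E
```

```text
(no output)
```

View pics/t0c.png

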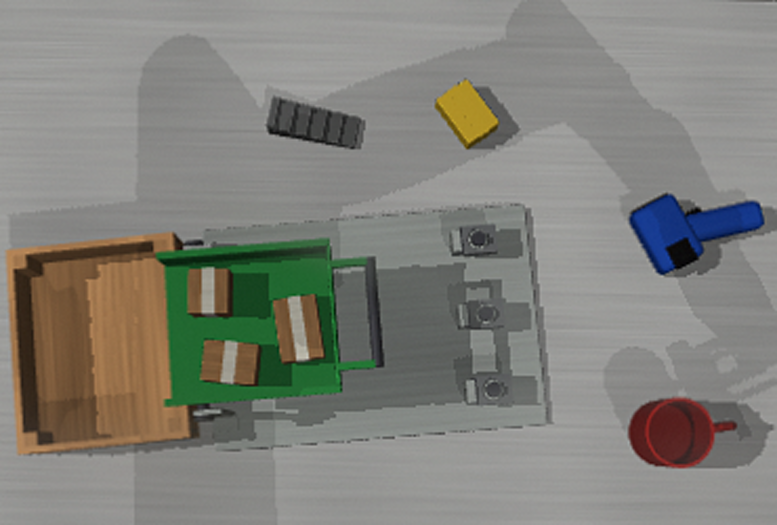

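View pics/s0c.png

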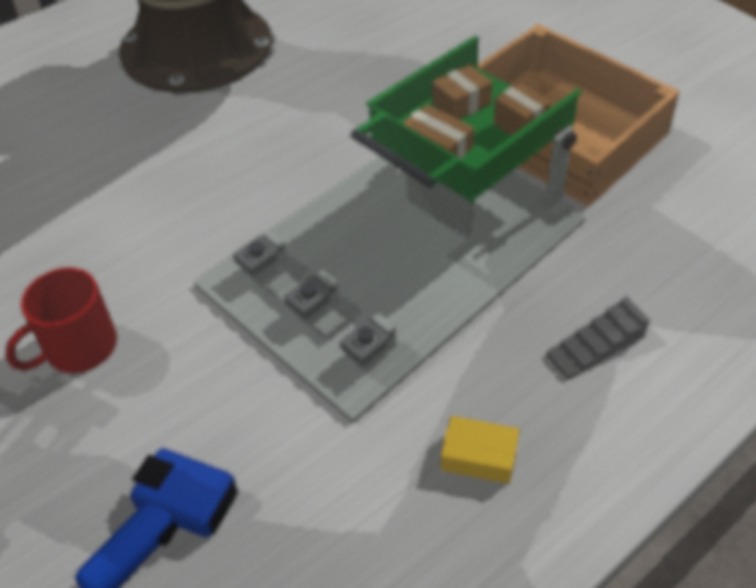

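```bash
python3 - <<'E'
from h import *
f=lambda x,y:(110+(x+.5)/2.1-.5,90+(y+.5)/2.1-.5)
g=lambda x,y:(60+(x+.5)/2.1-.5,110+(y+.5)/2.1-.5)
for n,p,z in [('plateTR',(526,204),.01),('plateBR',(551,422),.01),('b3',(480,239),.052),('b2',(487,314),.052),('b1',(494,389),.052),('h3',(373,257),.155),('h1',(378,365),.155)]:
  print(n,np.round(atz('top',f(*p),z),4))
for n,p,z in [('b3',(366,337),.052),('b2',(311,288),.052),('b1',(257,248),.052),('h1',(354,133),.155),('h3',(434,182),.155),('plate near',(352,418),.01),('plate left',(196,286),.01)]:
  print('s',n,np.round(atz('scene',g(*p),z),4))
E
```

```text
plateTR [ 0.6923 -0.2273  0.01  ]
plateBR [ 0.4257 -0.256   0.01  ]
b3 [ 0.6396 -0.1664  0.052 ]
b2 [ 0.5499 -0.1748  0.052 ]
b1 [ 0.4621 -0.1831  0.052 ]
h3 [ 0.5987 -0.0398  0.155 ]
h1 [ 0.4809 -0.0472  0.155 ]
s b3 [ 0.648  -0.1709  0.052 ]
s b2 [ 0.5567 -0.1749  0.052 ]
s b1 [ 0.4683 -0.1864  0.052 ]
s h1 [ 0.4816 -0.0506  0.155 ]
s h3 [ 0.6001 -0.0361  0.155 ]
s plate near [ 0.693  -0.2273  0.01  ]
s plate left [ 0.4357 -0.2557  0.01  ]
```

Emit:
move_arm([
  [14,29,0,0,0,-0.9],
  [14,29,0,0,0,-0.9],
  [14,29,0,0,0,-0.9],
  [14,29,0,0,0,-0.9],
  [14,29,0,0,0,-0.9],
], claw=168, squeeze=20)

```text
t: 1.52
eef_pos: [0.3374, -0.4736, 0.4047]
ee_rot: [-3.141, 0.0, -2.814]
force: [1.0, -0.5, -0.5]
width: 0.0599
```

Emit:
move_arm([
  [14,29,0,0,0,-0.9],
  [14,29,0,0,0,-0.9],
  [14,29,0,0,0,-0.9],
  [14,29,0,0,0,-0.9],
  [14,29,0,0,0,-0.9],
])

```text
t: 1.93
eef_pos: [0.4074, -0.3284, 0.4049]
ee_rot: [-3.141, 0.0, -2.893]
force: [0.1, 0.2, 0.4]
width: 0.0312
```

Emit:
move_arm([
  [14,29,0,0,0,-0.9],
  [14,29,0,0,0,-0.9],
  [14,29,0,0,0,-0.9],
  [14,29,0,0,0,-0.9],
  [14,29,0,0,0,-0.9],
])

```text
t: 2.35
eef_pos: [0.4774, -0.1834, 0.405]
ee_rot: [-3.141, 0.001, -2.971]
force: [1.8, 0.6, 0.7]
width: 0.0299
```

Emit:
move_arm([
  [14,29,0,0,0,-0.9],
  [14,29,0,0,0,-0.9],
  [14,29,0,0,0,-0.9],
  [7,27,0,0,0,-0.9],
  [0,0,0,0,0,0],
])

```text
t: 2.77
eef_pos: [0.5274, -0.0674, 0.4047]
ee_rot: [3.141, 0.001, -3.031]
force: [0.2, -0.6, 0.1]
width: 0.0302
```

```bash
python3 - <<'E'
from h import *
s=arm.get_state();print(s['t'],s['eef_pos'],s['ee_rot'],s['width'],s['force'],s['q'])
w=snap('wrist','w1.png')
for d in arm.spot_point('bin_handle','wrist')[:3]: print(d['score'],d['xy'],atz('wrist',d['xy'],.155))
for d in arm.spot_point('bolt_1_head','wrist')[:5]: print(d['score'],d['xy'],atz('wrist',d['xy'],.052))
print(proj('wrist',np.array([.54,-.043,.155])))
E
```

```text
2.7667 [ 0.52740957 -0.06742245  0.40466488] [ 3.14122138e+00  8.60535047e-04 -3.03136293e+00] 0.030190078360395677 [ 0.2221959  -0.58428618  0.06826664] [ 2.41798734e-01  1.22394277e-01 -3.02825588e-01 -2.80234151e-04
 -1.14467467e+00 -1.70224946e+00]
0.23 [159.1, 197.8] [ 0.51954146 -0.1506514   0.155     ]
0.82 [158.7, 104.8] [ 0.46010454 -0.18717856  0.052     ]
[315.65769135 243.60289529]
```

View pics/w1.png

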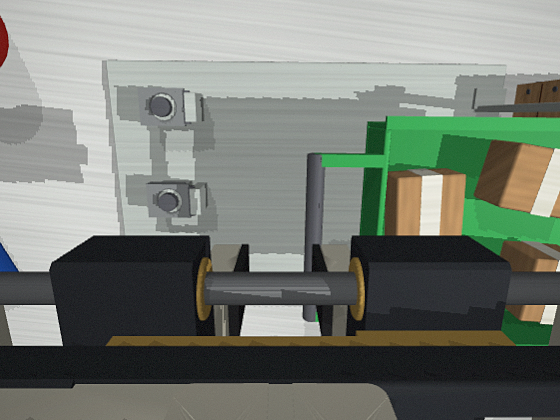

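```bash
python3 - <<'E'
from h import *
for n,p,z in [('b1',(162.5,106.5),.052),('b2',(169,201.5),.052),('arm',(340,160),.155),('bar',(313.5,243),.155),('bar0',(315,165),.155)]: print(n,atz('wrist',p,z))
E
```

```text
b1 [ 0.46121625 -0.18371732  0.052     ]
b2 [ 0.54946871 -0.17527601  0.052     ]
arm [ 0.48105839 -0.03503326  0.155     ]
bar [ 0.53972363 -0.04454292  0.155     ]
bar0 [ 0.48605739 -0.05075286  0.155     ]
```

Emit:
move_arm([
  [3,5,-5,0,0,0.0],
  [3,6,-12,0,0,0],
  [3,6,-14,0,0,0],
  [3,4,-14,0,0,0],
  [0,0,0,0,0,0],
])

```text
t: 3.33
eef_pos: [0.5374, -0.0502, 0.3568]
ee_rot: [3.141, -0.004, -3.035]
force: [-0.7, -0.2, -0.6]
width: 0.0297
```

```bash
python3 - <<'E'
from h import *
s=arm.get_state();print(s['t'],s['eef_pos'],s['ee_rot'],s['width'],s['force'])
w=snap('wrist','w2.png')
print(proj('wrist',np.array([.54,-.045,.155])))
E
```

```text
3.3333 [ 0.53741939 -0.05022865  0.35678925] [ 3.14139274 -0.00411258 -3.03465133] 0.02968405556290675 [-0.71630995 -0.23733567 -0.58792932]
[287.00390202 250.22235311]
```

View pics/w2.png

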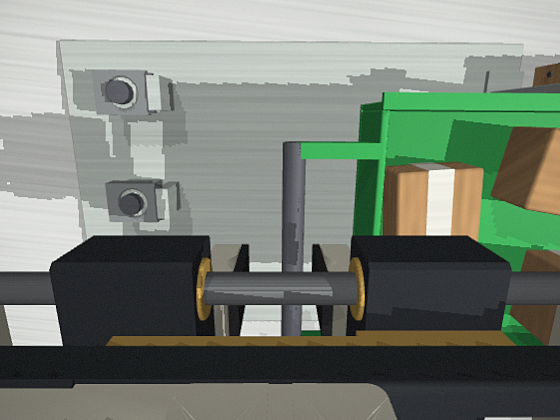

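Emit:
move_arm([
  [0,2,-8,0,0,0.0],
  [1,2,-12,0,0,0],
  [1,1,-12,0,0,0],
  [0,0,-9,0,0,0],
  [0,0,0,0,0,0],
])

```text
t: 3.8
eef_pos: [0.5394, -0.0453, 0.3172]
ee_rot: [3.142, -0.002, -3.034]
force: [-1.0, -1.0, -0.3]
width: 0.0301
```

Emit:
move_arm([
  [0,0,0,0,0,0.0],
  [0,0,0,0,0,0],
  [0,0,0,0,0,0],
  [0,0,0,0,0,0],
  [0,0,0,0,0,0],
], claw=255, squeeze=15)

```text
t: 4.22
eef_pos: [0.5402, -0.0438, 0.3194]
ee_rot: [3.139, 0.002, -3.033]
force: [-2.5, 8.5, 2.4]
width: 0.0114
```

```bash
cat > arc.py <<'E'
from h import *
# tool grasp offset 0.1593; rotate TCP about hinge axis
yaw=.1;ex=np.array([np.cos(yaw),np.sin(yaw),0]);n=np.array([-np.sin(yaw),np.cos(yaw),0])
s=arm.get_state();p=np.array(s['eef_pos'])
print(s['eef_pos'],s['ee_rot'],s['width'],s['force'])
hz=np.array([.540,-.043,.155])+.197*n;hz[2]=.115
g=hz-.197*n+np.array([0,0,.04])
last=p
for i in range(1,21):
  a=np.radians(-2.4*i); Rm=R.from_rotvec(a*ex).as_matrix()
  q=hz+Rm@(p-hz); print(i,np.round((q-last)*1000,1)); last=q
print(np.round(np.degrees(np.radians(-2.4)*ex),2))
E
python3 arc.py
```

```text
[ 0.54015475 -0.04377516  0.31942925] [ 3.13922900e+00  1.95239125e-03 -3.03338205e+00] 0.011414257972637515 [-2.50379166  8.47279308  2.44494261]
1 [-0.9  8.7  8.1]
2 [-0.9  9.   7.7]
3 [-0.9  9.3  7.3]
4 [-1.   9.6  6.9]
5 [-1.   9.9  6.5]
6 [-1.  10.2  6.1]
7 [-1.  10.4  5.7]
8 [-1.1 10.6  5.2]
9 [-1.1 10.9  4.8]
10 [-1.1 11.   4.3]
11 [-1.1 11.2  3.9]
12 [-1.1 11.4  3.4]
13 [-1.2 11.5  2.9]
14 [-1.2 11.6  2.4]
15 [-1.2 11.7  1.9]
16 [-1.2 11.8  1.4]
17 [-1.2 11.8  0.9]
18 [-1.2 11.8  0.4]
19 [-1.2 11.9 -0.1]
20 [-1.2 11.8 -0.6]
[-2.39 -0.24 -0.  ]
```

Emit:
move_arm([
  [-0.9,8.7,8.1,-2.39,-0.24,0],
  [-0.9,9.0,7.7,-2.39,-0.24,0],
  [-0.9,9.3,7.3,-2.39,-0.24,0],
  [-1,9.6,6.9,-2.39,-0.24,0],
  [-1,9.9,6.5,-2.39,-0.24,0],
])

```text
t: 4.63
eef_pos: [0.5354, 0.003, 0.3556]
ee_rot: [-2.932, 0.0, -3.033]
force: [-0.9, 6.1, -4.7]
width: 0.0113
```

Emit:
move_arm([
  [-1,10.2,6.1,-2.39,-0.24,0],
  [-1,10.4,5.7,-2.39,-0.24,0],
  [-1.1,10.6,5.2,-2.39,-0.24,0],
  [-1.1,10.9,4.8,-2.39,-0.24,0],
  [-1.1,11,4.3,-2.39,-0.24,0],
])

```text
t: 5.05
eef_pos: [0.5301, 0.056, 0.3815]
ee_rot: [-2.723, -0.001, -3.033]
force: [-0.1, 4.5, -5.9]
width: 0.0114
```

Following the arc cleanly; continue to about 0.84 rad.

Emit:
move_arm([
  [-1.1,11.2,3.9,-2.39,-0.24,0],
  [-1.1,11.4,3.4,-2.39,-0.24,0],
  [-1.2,11.5,2.9,-2.39,-0.24,0],
  [-1.2,11.6,2.4,-2.39,-0.24,0],
  [-1.2,11.7,1.9,-2.39,-0.24,0],
])

```text
t: 5.47
eef_pos: [0.5243, 0.1133, 0.396]
ee_rot: [-2.513, -0.003, -3.034]
force: [0.8, 3.5, -6.7]
width: 0.0112
```

Emit:
move_arm([
  [-1.2,11.8,1.4,-2.39,-0.24,0],
  [-1.2,11.8,0.9,-2.39,-0.24,0],
  [-1.2,11.8,0.4,-2.39,-0.24,0],
  [-1.2,11.9,-0.1,-2.39,-0.24,0],
  [-1.2,11.8,-0.6,-2.39,-0.24,0],
])

```text
t: 5.88
eef_pos: [0.5184, 0.1723, 0.398]
ee_rot: [-2.303, -0.004, -3.035]
force: [0.7, 1.6, -4.2]
width: 0.0116
```

Emit:
move_arm([
  [0,0,0,0,0,0.0],
  [0,0,0,0,0,0],
  [0,0,0,0,0,0],
  [0,0,0,0,0,0],
  [0,0,0,0,0,0],
])

```text
t: 6.3
eef_pos: [0.5185, 0.1711, 0.3978]
ee_rot: [-2.306, -0.005, -3.036]
force: [3.3, 3.1, -5.4]
width: 0.0115
```

Emit:
move_arm([
  [0,0,0,0,0,0.0],
  [0,0,0,0,0,0],
  [0,0,0,0,0,0],
  [0,0,0,0,0,0],
  [0,0,0,0,0,0],
])

```text
t: 6.72
eef_pos: [0.5186, 0.1712, 0.3978]
ee_rot: [-2.305, -0.005, -3.036]
force: [4.2, 3.6, -5.2]
width: 0.0112
```

```bash
python3 - <<'E'
from h import *
a=snap('top','t3.png');b=snap('scene','s3.png')
for n in ['top','scene']:
  for d in arm.spot_point('parcel_c_center',n)[:5]: print(n,d['score'],d['xy'],atz(n,d['xy'],.03))
x=cv2.resize(a[160:340,80:330],None,fx=1.6,fy=1.6);y=cv2.resize(b[110:290,200:450],None,fx=1.6,fy=1.6)
cv2.imwrite('pics/c3.png',np.hstack([x,y])[:,:,::-1])
E
```

```text
top 0.77 [188.7, 264.5] [0.482091   0.20597862 0.03      ]
top 0.67 [333.8, 142.8] [ 0.80383748 -0.15683604  0.03      ]
scene 0.92 [287.7, 323.4] [ 0.81171409 -0.1633139   0.03      ]
```

View pics/c3.png

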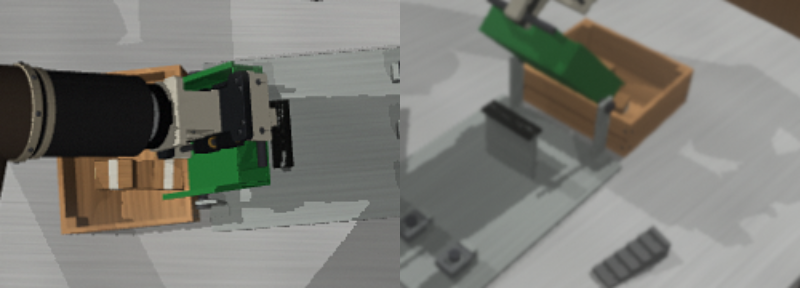

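Emit:
move_arm([
  [-1.2,11.8,-1,-2.39,-0.24,0],
  [-1.2,11.7,-1.5,-2.39,-0.24,0],
  [-1.2,11.7,-2,-2.39,-0.24,0],
  [0,0,0,0,0,0],
  [0,0,0,0,0,0],
])

```text
t: 7.33
eef_pos: [0.5149, 0.2068, 0.393]
ee_rot: [-2.178, -0.007, -3.036]
force: [6.0, 2.1, -4.3]
width: 0.0115
```

Emit:
move_arm([
  [0,0,0,0,0,0],
  [1.2,-11.7,2,2.39,0.24,0],
  [1.2,-11.7,1.5,2.39,0.24,0],
  [2.4,-23.6,1.6,4.78,0.48,0],
  [2.4,-23.7,-0.3,4.78,0.48,0],
])

```text
t: 7.75
eef_pos: [0.522, 0.1352, 0.3982]
ee_rot: [-2.435, -0.004, -3.034]
force: [3.3, 6.3, -8.7]
width: 0.0109
```

Emit:
move_arm([
  [2.4,-23.6,-2.3,4.78,0.48,0],
  [2.4,-23.3,-4.3,4.78,0.48,0],
  [2.3,-22.9,-6.3,4.78,0.48,0],
  [2.2,-22.2,-8.2,4.78,0.48,0],
  [2.2,-21.5,-10,4.78,0.48,0],
])

```text
t: 8.17
eef_pos: [0.533, 0.0218, 0.3672]
ee_rot: [-2.857, 0.003, -3.034]
force: [-2.0, 15.1, -8.4]
width: 0.0117
```

Emit:
move_arm([
  [2,-20.6,-11.8,4.78,0.48,0],
  [2,-19.5,-13.4,4.78,0.48,0],
  [1.8,-18.3,-15,4.78,0.48,0],
  [0.9,-8.7,-8.1,2.39,0.24,0],
  [0,0,0,0,0,0],
])

```text
t: 8.58
eef_pos: [0.5401, -0.045, 0.3183]
ee_rot: [3.133, 0.004, -3.038]
force: [1.4, 19.5, -5.3]
width: 0.0113
```

```bash
python3 - <<'E'
from h import *
s=arm.get_state();print(s['t'],s['eef_pos'],s['ee_rot'],s['width'],s['force'])
a=snap('top','t4.png')
for k in ['parcel_c_center','crate']:
  for d in arm.spot_point(k,'top')[:5]: print(k,d['score'],d['xy'],atz('top',d['xy'],.03))
x=cv2.resize(a[160:340,80:330],None,fx=2.5,fy=2.5,interpolation=2)
cv2.imwrite('pics/c4.png',x[:,:,::-1])
E
```

```text
8.5833 [ 0.54009111 -0.04496592  0.31828312] [ 3.13257154  0.00351332 -3.03784648] 0.011296665782773408 [ 1.40459514 19.46670921 -5.28117134]
parcel_c_center 0.62 [332.1, 143.8] [ 0.80106514 -0.15242306  0.03      ]
parcel_c_center 0.51 [339.6, 238.1] [ 0.55533117 -0.17184753  0.03      ]
crate 0.73 [258.5, 148.5] [0.78546265 0.0383538  0.03      ]
crate 0.56 [347.2, 272.5] [ 0.46939786 -0.19096026  0.03      ]
```

View pics/c4.png

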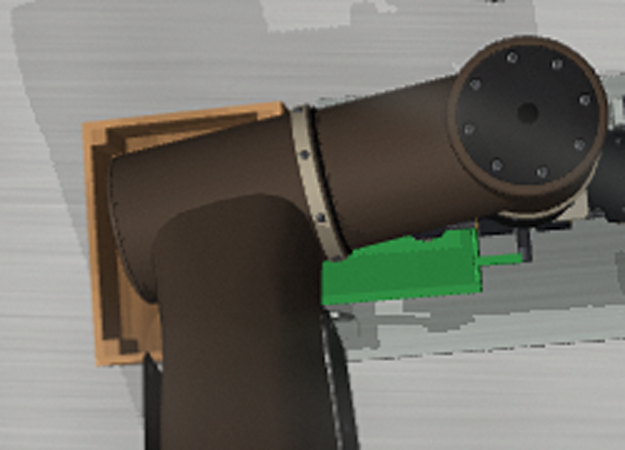

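Emit:
move_arm([
  [0,0,0,0,0,0],
  [0,0,0,0,0,0],
  [0,0,0,0,0,0],
  [0,0,10,0,0,0],
  [0,0,20,0,0,0],
], claw=168)

```text
t: 9.15
eef_pos: [0.5389, -0.0455, 0.3476]
ee_rot: [-3.141, -0.005, -3.034]
force: [0.5, -0.4, -0.6]
width: 0.0295
```

Emit:
move_arm([
  [0,0,20,0,0,0],
  [0,0,20,0,0,7],
  [0,-5,5,0,0,7],
  [1,-15,0,0,0,7],
  [1,-15,0,0,0,7],
])

```text
t: 9.57
eef_pos: [0.5417, -0.0804, 0.3956]
ee_rot: [-3.141, 0.002, -2.538]
force: [-0.4, -0.2, -0.5]
width: 0.0298
```

Emit:
move_arm([
  [1,-15,0,0,0,7],
  [1,-15,0,0,0,7],
  [1,-15,0,0,0,7],
  [1,-15,0,0,0,7],
  [1,-15,0,0,0,7],
], claw=255)

```text
t: 9.98
eef_pos: [0.5466, -0.156, 0.3947]
ee_rot: [-3.141, -0.0, -1.928]
force: [-0.2, -0.1, -0.4]
width: 0.0029
```

Emit:
move_arm([
  [1,-15,0,0,0,7],
  [1,-5,0,0,0,7],
  [0,0,-20,0,0,7],
  [0,0,-20,0,0,6],
  [0,0,0,0,0,0],
])

```text
t: 10.4
eef_pos: [0.5474, -0.1753, 0.3509]
ee_rot: [3.136, 0.002, -1.459]
force: [-0.3, 1.0, -0.8]
width: 0.0001
```

```bash
python3 - <<'E'
from h import *
s=arm.get_state();print(s['t'],s['eef_pos'],s['ee_rot'],s['width'],s['force'],s['q'])
w=snap('wrist','w5.png');b=snap('scene','s5.png');a=snap('top','t5.png')
for p in [(.461,-.184,.052),(.5495,-.175,.052),(.638,-.167,.052)]: print(proj('wrist',np.array(p)))
for d in arm.spot_point('bolt_1_head','wrist')[:5]: print(d['score'],d['xy'],atz('wrist',d['xy'],.052))
cr=np.hstack([cv2.resize(a[170:330,90:250],(400,400),interpolation=2),cv2.resize(b[100:260,250:410],(400,400),interpolation=2)])
cv2.imwrite('pics/c5.png',cr[:,:,::-1])
E
```

```text
10.4 [ 0.54740402 -0.17527472  0.35092981] [ 3.13641693e+00  1.59740685e-03 -1.45931702e+00] 7.066845950888458e-05 [-0.34770332  1.0420869  -0.79394289] [ 0.02990832  0.23815096 -0.2867651  -0.00134833 -1.05116933  0.08224773]
[387.50268342 200.51194939]
[279.77967637 200.20789419]
[172.00619197 198.73370205]
0.93 [381.5, 199.5] [ 0.46649303 -0.18419966  0.052     ]
```

View pics/c5.png

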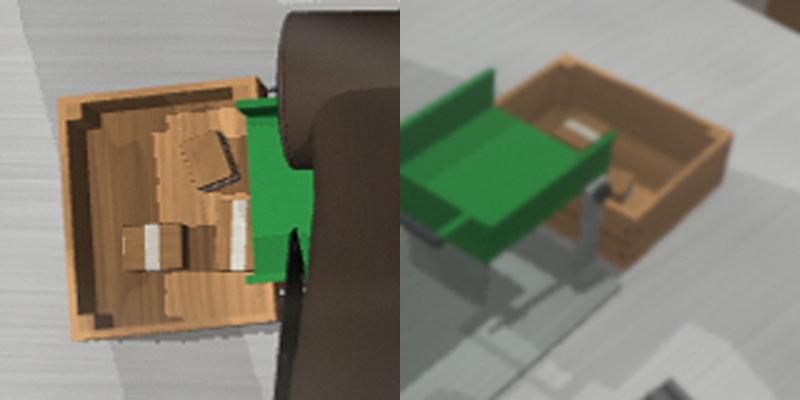

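View pics/w5.png

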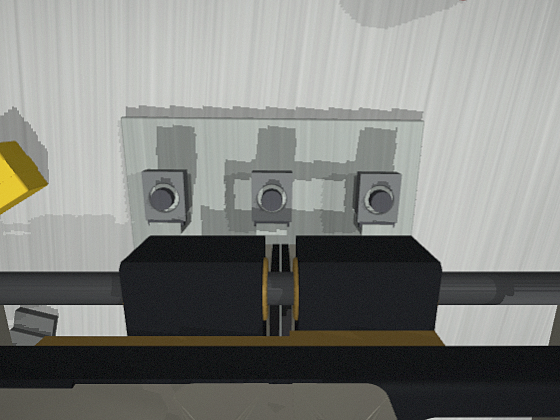

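Emit:
move_arm([
  [3,0,-20,0,0,0],
  [3,0,-30,0,0,0],
  [2,0,-30,0,0,0],
  [1,0,-20,0,0,0],
  [0,0,-10,0,0,0],
])

```text
t: 11.02
eef_pos: [0.5579, -0.1748, 0.2422]
ee_rot: [3.14, 0.0, -1.464]
force: [0.2, 0.4, -0.5]
width: 0.0009
```

Emit:
move_arm([
  [0,0,-2,0,0,0],
  [0,0,-2,0,0,0],
  [0,0,-2,0,0,0],
  [0,0,-2,0,0,0],
  [0,0,-2,0,0,0],
])

```text
t: 11.43
eef_pos: [0.5585, -0.1749, 0.2348]
ee_rot: [-3.139, -0.0, -1.463]
force: [-0.9, -0.2, 0.1]
width: 0.0001
```

Emit:
move_arm([
  [0,0,-1,0,0,0],
  [0,0,-1,0,0,0],
  [0,0,-1,0,0,0],
  [0,0,0,0,0,0],
  [0,0,0,0,0,0],
])

```text
t: 11.85
eef_pos: [0.558, -0.1749, 0.2307]
ee_rot: [3.142, 0.0, -1.462]
force: [-0.3, 0.3, 0.3]
width: 0.0006
```

Emit:
move_arm([
  [-1,0,-1,0,0,0],
  [0,0,-1,0,0,0],
  [0,0,-1,0,0,0],
  [0,0,0,0,0,0],
  [0,0,0,0,0,0],
])

```text
t: 12.27
eef_pos: [0.5576, -0.1749, 0.228]
ee_rot: [-3.14, -0.0, -1.462]
force: [2.8, -0.3, 2.9]
width: 0.0003
```

Emit:
move_arm([
  [0,0,-1,0,0,0],
  [0,0,-1,0,0,0],
  [0,0,-1,0,0,0],
  [0,0,0,0,0,0],
  [0,0,0,0,0,0],
])

```text
t: 12.68
eef_pos: [0.5571, -0.1749, 0.2246]
ee_rot: [-3.141, -0.0, -1.462]
force: [3.4, 0.1, 2.5]
width: 0.0003
```

Emit:
move_arm([
  [0,0,-1,0,0,0],
  [0,0,-1,0,0,0],
  [0,0,-1,0,0,0],
  [0,0,0,0,0,0],
  [0,0,0,0,0,0],
])

```text
t: 13.1
eef_pos: [0.5571, -0.1749, 0.223]
ee_rot: [-3.141, -0.0, -1.462]
force: [-0.9, 2.9, 15.9]
width: 0.0005
```

```bash
python3 - <<'E'
from h import *
s=arm.get_state();print(s['t'],s['eef_pos'],s['force'],s['moment'])
w=snap('wrist','w6.png');cv2.imwrite('pics/w6c.png',cv2.resize(w[100:340,100:460],(720,480),interpolation=2)[:,:,::-1])
E
```

```text
13.1 [ 0.55708993 -0.17489758  0.22299755] [-0.92724555  2.8733135  15.89777437] [0.7904395  0.56805048 0.00759546]
```

View pics/w6c.png

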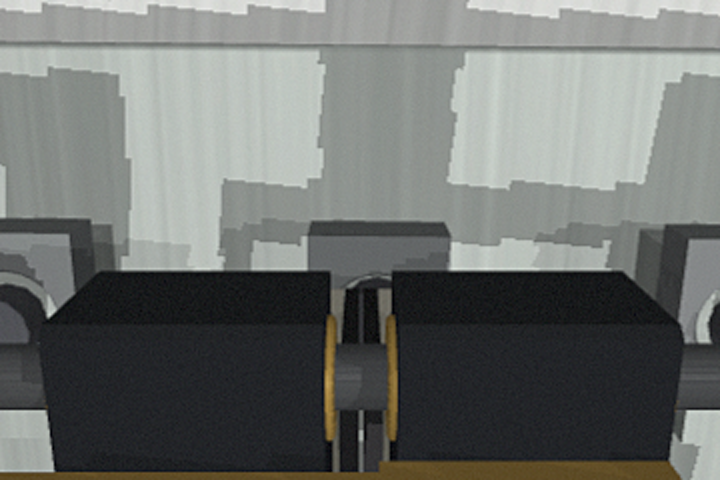

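Emit:
move_arm([
  [0,0,10,0,0,0],
  [0,0,20,0,0,0],
  [-2,0,20,0,0,0],
  [-2,0,20,0,0,0],
  [0,0,0,0,0,0],
], claw=81)

```text
t: 13.57
eef_pos: [0.5528, -0.1751, 0.2947]
ee_rot: [-3.14, -0.001, -1.462]
force: [1.7, -0.4, 0.5]
width: 0.0282
```

Emit:
move_arm([
  [0,-25,0,0,0,0],
  [0,-25,0,0,0,0],
  [0,-25,0,0,0,0],
  [0,-10,0,0,0,0],
  [0,0,0,0,0,0],
])

```text
t: 13.98
eef_pos: [0.5519, -0.2616, 0.2903]
ee_rot: [3.138, 0.001, -1.465]
force: [0.4, -0.2, 0.4]
width: 0.0583
```

Emit:
move_arm([
  [0,-5,-5,6,0.6,0],
  [0,-5,-5,6,0.6,0],
  [0,-5,-5,6,0.6,0],
  [0,-5,-5,6,0.6,0],
  [0,-5,-5,6,0.6,0],
])

```text
t: 14.4
eef_pos: [0.5531, -0.2839, 0.2665]
ee_rot: [-3.136, 0.533, -1.46]
force: [0.4, -0.7, -0.2]
width: 0.0596
```

```bash
python3 - <<'E'
from h import *
s=arm.get_state();print(s['t'],s['eef_pos'],s['ee_rot'],s['width'],s['force'])
w=snap('wrist','w7.png')
for k,z in (('bolt_1_head',.052),('cap_1_grip',.0375)):
  for d in arm.spot_point(k,'wrist')[:5]: print(k,d['score'],d['xy'],atz('wrist',d['xy'],z))
for p in [(.465,-.184,.052),(.553,-.175,.046),(.642,-.166,.052),(.554,-.185,.0375)]: print(proj('wrist',np.array(p)))
cv2.imwrite('pics/w7c.png',cv2.resize(w[60:350,80:480],(800,580),interpolation=2)[:,:,::-1])
E
```

```text
14.4 [ 0.55314194 -0.28386537  0.26653696] [-3.13615268  0.53265613 -1.45957213] 0.059613055679345744 [ 0.39215108 -0.67154499 -0.24017547]
bolt_1_head 0.87 [402.9, 201.4] [ 0.46409285 -0.18693687  0.052     ]
cap_1_grip 0.75 [403.0, 175.2] [ 0.46405246 -0.1971286   0.0375    ]
[399.98929423 205.37977912]
[262.088744   198.72660812]
[121.77587264 204.86471154]
[262.06857209 178.44677921]
```

View pics/w7c.png

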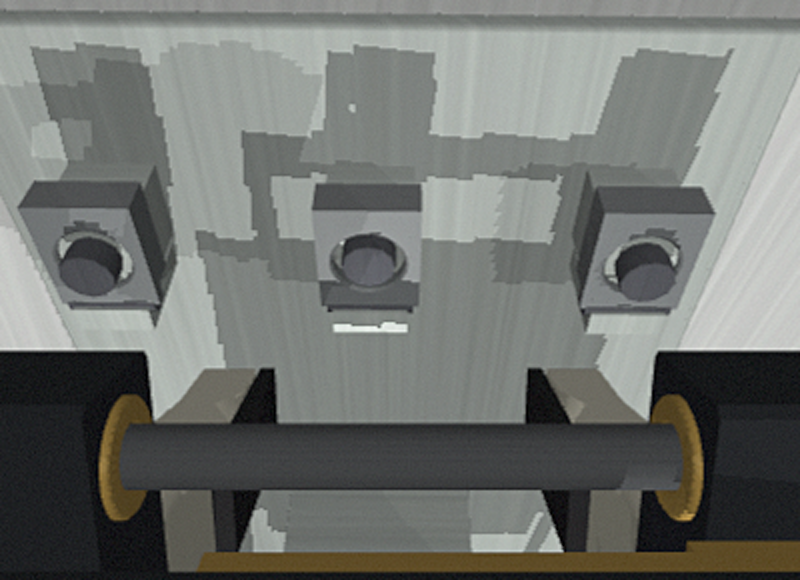

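Emit:
move_arm([
  [4,2,-10,0,0,0],
  [4,3,-20,0,0,0],
  [1,4,-25,0,0,0],
  [0,4,-22,0,0,0],
  [0,2,-8,0,0,0],
])

```text
t: 14.97
eef_pos: [0.5612, -0.2673, 0.1785]
ee_rot: [-3.141, 0.527, -1.462]
force: [-0.6, 0.7, -0.7]
width: 0.0596
```

Emit:
move_arm([
  [0,1,-4,0,0,0],
  [0,0,-3,0,0,0],
  [0,0,0,0,0,0],
  [0,0,0,0,0,0],
  [0,0,0,0,0,0],
])

```text
t: 15.38
eef_pos: [0.5624, -0.2692, 0.1759]
ee_rot: [-3.134, 0.525, -1.46]
force: [-0.4, -0.2, -0.1]
width: 0.0597
```

```bash
python3 - <<'E'
from h import *
s=arm.get_state();print(s['t'],s['eef_pos'],s['ee_rot'],s['width'],s['force'])
w=snap('wrist','w8.png');b=snap('scene','s8.png')
cr=np.hstack([cv2.resize(w[60:340,140:420],(400,400),interpolation=2),cv2.resize(b[170:290,140:260],(400,400),interpolation=2)])
cv2.imwrite('pics/c8.png',cr[:,:,::-1])
E
```

```text
15.3833 [ 0.56243627 -0.26919901  0.17593984] [-3.13448984  0.52491252 -1.46002693] 0.05968334993906888 [-0.43626493 -0.18942253 -0.08826524]
```

View pics/c8.png

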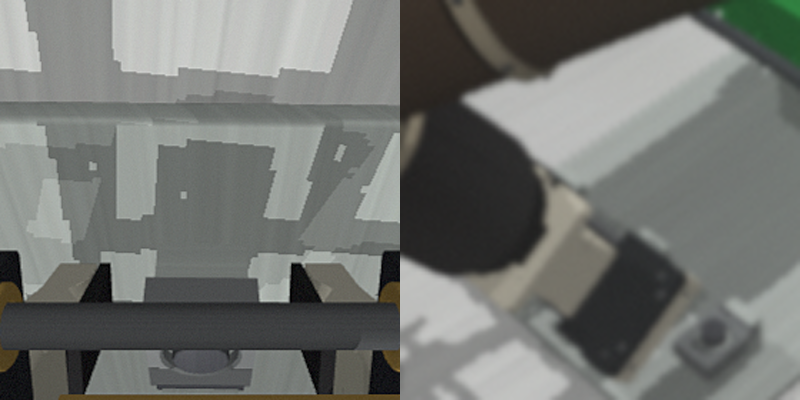

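Emit:
move_arm([
  [0,3,0,0,0,0],
  [0,0,0,0,0,0],
  [0,0,0,0,0,0],
  [0,0,0,0,0,0],
  [0,0,0,0,0,0],
], claw=255, squeeze=15)

```text
t: 15.9
eef_pos: [0.5622, -0.2659, 0.1747]
ee_rot: [-3.136, 0.526, -1.461]
force: [-1.1, 0.2, -0.8]
width: 0.0339
```

```bash
python3 - <<'E'
from h import *
s=arm.get_state();p=np.array(s['eef_pos']);print(s['t'],p,s['ee_rot'],s['width'],s['force'])
Rt=R.from_euler('xyz',s['ee_rot']).as_matrix();G=p+.1593*Rt[:,2];print('G',G)
yaw=.105;ex=np.array([np.cos(yaw),np.sin(yaw),0]);n=np.array([-np.sin(yaw),np.cos(yaw),0])
H=np.array([.552,-.175,0])+.019*n;H[2]=.0415
print('G rel H along n',(G-H)@n,(G-H)@ex,(p-H))
last=p
for i in range(1,23):
  q=H+R.from_rotvec(np.radians(-2.5*i)*ex).as_matrix()@(p-H);print(i,np.round((q-last)*1000,1));last=q
E
```

```text
15.9 [ 0.56221862 -0.26593912  0.17470615] [-3.13604597  0.52596838 -1.46105752] 0.03393238268880611 [-1.10379139  0.22761568 -0.84678764]
G [ 0.55433808 -0.18634798  0.03693955]
G rel H along n -0.030530526848780933 0.0011358587885827841 [ 0.01220996 -0.10983448  0.13320615]
1 [-0.6  5.9  4.7]
2 [-0.6  6.1  4.4]
3 [-0.7  6.3  4.2]
4 [-0.7  6.4  3.9]
5 [-0.7  6.6  3.6]
6 [-0.7  6.8  3.3]
7 [-0.7  6.9  3. ]
8 [-0.7  7.   2.7]
9 [-0.8  7.1  2.4]
10 [-0.8  7.2  2.1]
11 [-0.8  7.3  1.8]
12 [-0.8  7.4  1.4]
13 [-0.8  7.4  1.1]
14 [-0.8  7.5  0.8]
15 [-0.8  7.5  0.5]
16 [-0.8  7.5  0.1]
17 [-0.8  7.5 -0.2]
18 [-0.8  7.5 -0.5]
19 [-0.8  7.5 -0.9]
20 [-0.8  7.4 -1.2]
21 [-0.8  7.4 -1.5]
22 [-0.8  7.3 -1.8]
```

Emit:
move_arm([
  [-0.6,5.9,4.7,-2.49,-0.26,0],
  [-0.6,6.1,4.4,-2.49,-0.26,0],
  [-0.7,6.3,4.2,-2.49,-0.26,0],
  [-0.7,6.4,3.9,-2.49,-0.26,0],
  [-0.7,6.6,3.6,-2.49,-0.26,0],
])

```text
t: 16.32
eef_pos: [0.5589, -0.2345, 0.1954]
ee_rot: [-3.137, 0.305, -1.462]
force: [0.4, -0.9, -5.0]
width: 0.0337
```

Emit:
move_arm([
  [-0.7,6.8,3.3,-2.49,-0.26,0],
  [-0.7,6.9,3.0,-2.49,-0.26,0],
  [-0.7,7.0,2.7,-2.49,-0.26,0],
  [-0.8,7.1,2.4,-2.49,-0.26,0],
  [-0.8,7.2,2.1,-2.49,-0.26,0],
])

```text
t: 16.73
eef_pos: [0.5553, -0.1995, 0.2089]
ee_rot: [-3.138, 0.087, -1.462]
force: [0.7, -4.3, -5.0]
width: 0.034
```

Emit:
move_arm([
  [-0.8,7.3,1.8,-2.49,-0.26,0],
  [-0.8,7.4,1.4,-2.49,-0.26,0],
  [-0.8,7.4,1.1,-2.49,-0.26,0],
  [-0.8,7.5,0.8,-2.49,-0.26,0],
  [-0.8,7.5,0.5,-2.49,-0.26,0],
])

```text
t: 17.15
eef_pos: [0.5514, -0.1622, 0.2146]
ee_rot: [-3.139, -0.131, -1.462]
force: [1.8, -9.4, -1.6]
width: 0.034
```

Emit:
move_arm([
  [-0.8,7.5,0.1,-2.49,-0.26,0],
  [-0.8,7.5,-0.2,-2.49,-0.26,0],
  [-0.8,7.5,-0.5,-2.49,-0.26,0],
  [-0.8,7.5,-0.9,-2.49,-0.26,0],
  [-0.8,7.4,-1.2,-2.49,-0.26,0],
])

```text
t: 17.57
eef_pos: [0.5474, -0.1247, 0.212]
ee_rot: [-3.14, -0.35, -1.462]
force: [4.0, -8.0, -0.7]
width: 0.0338
```

Emit:
move_arm([
  [-0.8,7.4,-1.5,-2.49,-0.26,0],
  [-0.8,7.3,-1.8,-2.49,-0.26,0],
  [0,0,0,0,0,0],
  [0,0,0,0,0,0],
  [0,0,0,0,0,0],
])

```text
t: 17.98
eef_pos: [0.5459, -0.1104, 0.2088]
ee_rot: [-3.141, -0.435, -1.462]
force: [2.6, -2.9, -2.9]
width: 0.034
```

```bash
python3 - <<'E'
from h import *
s=arm.get_state();p=np.array(s['eef_pos']);print(s['t'],p,s['ee_rot'],s['width'],s['force'],s['moment'])
Rt=R.from_euler('xyz',s['ee_rot']).as_matrix();G=p+.1593*Rt[:,2];print('G',G)
w=snap('wrist','w9.png');b=snap('scene','s9.png');a=snap('top','t9.png')
r=lambda i:cv2.resize(i,(400,300),interpolation=2)
cv2.imwrite('pics/c9.png',np.vstack([np.hstack([r(w),r(b[160:280,140:300])]),np.hstack([r(a[180:330,90:290]),r(b[90:240,230:430])])])[:,:,::-1])
E
```

```text
17.9833 [ 0.54591821 -0.11036919  0.20876346] [-3.14079413 -0.43485689 -1.4615181 ] 0.033985023386726015 [ 2.56098667 -2.86388525 -2.8674039 ] [ 1.0239433  -0.65211206  0.34056105]
G [ 0.55336372 -0.17706499  0.0642895 ]
```

View pics/c9.png

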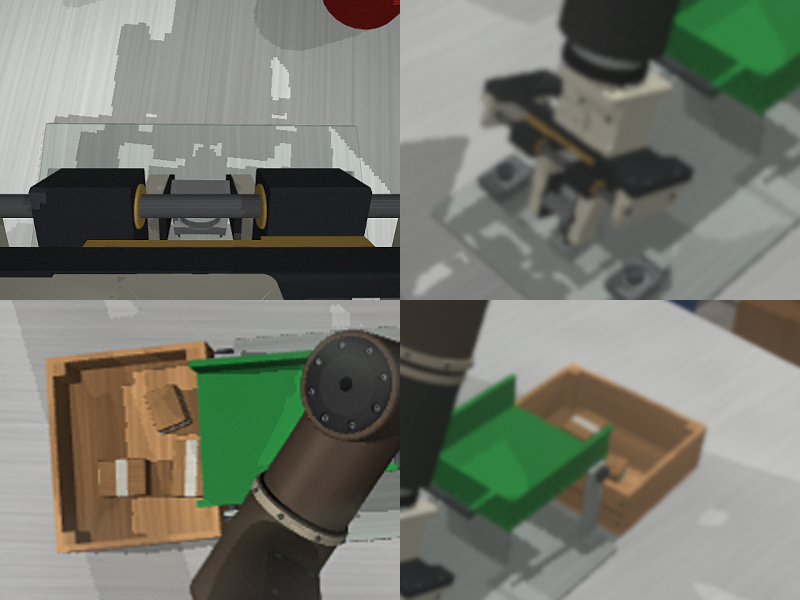

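```bash
python3 -c "
from station import arm
arm.job_done();s=arm.get_state();print(s['t'],s['width'],s['force'])"
```

```text
the job is handed in; nothing more can be done
the job is handed in; nothing more can be done
```

The job is handed in, at about 18.1 s of the 64 s allowed. No verdict is reported, and my checks found nothing wrong.

- **Bin:** I pinched the handle and tipped the bin along its arc to about 0.96 rad, then lowered it back to level. The last pictures show the bin empty and all three parcels in the crate. One of them lies partly under the spout, but inside the walls.
- **Bolts:** I tapped the middle bolt (bolt 2) first. It slid about 6 mm at roughly 3 N and then stopped hard at 16 N. A close picture showed its head lower than the other two, so I did not tap bolts 1 and 3.
- **Cap:** I pinched cap 2 (34 mm between the fingers, 15 N grip) and turned it about its hinge. From the finger position I estimate it is open about 0.93 to 0.96 rad. The cap's angle was not measured directly.
- **Everything else:** The other two caps look shut in the last scene picture. The arm did not go near the mug, wedge, scanner or yellow block, but I did not measure their positions at the end.

The wrist camera disagreed with itself by 5–6 mm on the bolt positions, depending on the arm's pose. I corrected for this from close views before pinching the cap.

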